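# Gauge a watch case on the tapered mandrel and sort it

## Robot

A 6-joint arm with a two-finger parallel gripper is mounted at the origin on the work surface. World frame = base frame: x ahead of the robot, y to its left, z up, the work surface at z = 0. Lengths are in mm, angles in rad, forces in N, time in s.
With the tool pointing down it reaches from about 350 to 775 mm from the base axis. Payload 7.3 kg.
Tool frame: the origin (TCP) lies at the very end of the fingers, on their centre line; the grasp point (between the pads) lies 19 mm behind it (bot.grip_point_offset is the distance from the TCP to the grasp point, in mm); z points along the fingers, y is the line along which they close (so a half turn about z gives the same grasp; the last joint's range is limited). The gripper opens to 92 mm and grips with 3 to 60 N. Pads are 19 mm wide; open, the fingers measure 130 mm over their backs; the gripper's body (75 mm by 190 mm) begins 47 mm behind the grasp point.
Start: joints at [1.148, 0.342, 1.524, -0, 1.275, -0.146], TCP at [143.456, 505.04, 226.741] pointing down, gripper open.
Joint ranges: [-2.53, 2.53], [-0.77, 2.02], [0.04, 2.7], [-1, 4.14], [0.28, 2.66], [-3.11, 3.11]. Speed limits (rad/s): [2.57, 2.57, 3.14, 3.14, 3.14, 3.14].

## Interface

Orientations are given as [roll, pitch, yaw] about the fixed x, y, z axes, in that order (R = Rz(yaw) Ry(pitch) Rx(roll)).
In Python, from plant import bot gives the robot as it stands. The module is installed in compiled form; this text tells all that it offers.
- The arm moves only by the shell command python3 -m jog 'ROWS' [OPENING]. ROWS is JSON, a list of rows, each a list of 6 numbers: the shift along the tool's x, y, z in mm, then the turn, a rotation vector about the tool's x, y, z in rad. In form: [[dx, dy, dz, rx, ry, rz], ...]. A call has 1 to 12 rows; each row shifts and turns the commanded pose from where the row before left it, along the tool's axes as they then stand; what a row does not reach is not made up. A row lasts 1/10 s, in which the tool goes at most 50 mm and 8.59 degrees, less where a joint would pass 70% of its speed; a pose out of reach is approached as far as the arm can. A call with a gripper value outside its range is refused whole. OPENING is the opening in per cent of the stroke, from 0 (shut) to 100 (fully open), set as the call begins (- or left out, the last holds). The fingers move at their own pace and stop on an object; the grip force is fixed at half the most. Time passes only in rows, so rows that do not move let the fingers close. It gives the time, the measured TCP pose, the force, the opening and the grip force at its end, in the units of the state.
- bot.get_obs(): the state, without advancing time (a new reading comes with each control period).
- bot.capture(name): name is "scene" or "top"; returns the picture (480x640x3 uint8, red, green, blue); there is no depth.
- bot.camera_model(name): a dict with "fx", "fy", "cx", "cy" (pixels), "dist_coeffs" ([k1, k2, p1, p2, k3] as OpenCV has them; the pictures are not rectified), "position" and "orientation" of the camera in the world. Camera axes: x right, y down, z forward; pixel columns grow to the right and rows downward; lengths in mm; the calibration is good to about 2 mm. A picture is of the moment at which its call begins. camera_model takes no time and is no camera call.
- bot.close_job(): hands the job in; it is judged then, once.
Trained networks look in the newest picture that a camera, given by its name, has taken for a name from the list of things; names that differ only in an ending like _2 or _b are one class to them, and where a whole thing is asked for, a point or a joint stands for the part that bears it (a point fixed in the world has none). Each returns a list of dicts, best first, with "p" (0 to 1); they miss things now and then, are a little off and sometimes report something else, mostly with a low value. They report only what shows in the picture. A call takes as long as a camera call.
- bot.outline_of(target, camera): "mask" (480x640 bool, what is visible of it) and "pixel" ([column, row] in pixels, amid what is visible of it).
The state is a dict: "time": time; "joint_positions": joint angles; "dq": joint speeds; "tau": joint torques, N m; "tool_pos": TCP position; "tcp_rot": TCP orientation; "contact_force": force on the tool from outside, world axes, zero at the start; "moment": the same for the moment, N m; "grip_width": finger opening in mm; "finger_force": force on a finger pad.
Only numpy, scipy, OpenCV 4.12 (cv2) and the standard library are available. Lean on these libraries where they do the work, as an engineer would, in place of code of your own. Each camera call takes 0.05 s, during which the arm holds its last target. There are 200 camera calls.

## Task

Take the watch case from the round cork pad and slide it level down the tapered mandrel, pushing the brass marker sleeve ahead of it, until it wedges and will go no further; press it home with about 10 N, never over 25 N. See which mark it stopped at (one, two or three lines), then pull it off and put it on the sorting post with that many studs, lying flat on the base. Leave the two spare cases and everything else where they are.

Things in the scene. Friction and masses are not known exactly. Their poses are not given: they have to be found in the camera images.
- case_a_mid (a point): Steel watch case: a ring 42 mm outside diameter, 9 mm tall, 45 g, with a small crown (5.6 mm thick, 5 mm long) on its side at its own +x. Lies flat. Point: ring centre, half-way up; z up. Bore 24, 28 or 32 mm: the three cases have one each and the names do not tell which. One case lies on the round work pad, two are spares on the long mat.
- case_b_mid (a point): Steel watch case: a ring 42 mm outside diameter, 9 mm tall, 45 g, with a small crown (5.6 mm thick, 5 mm long) on its side at its own +x. Lies flat. Point: ring centre, half-way up; z up. Bore 24, 28 or 32 mm: the three cases have one each and the names do not tell which. One case lies on the round work pad, two are spares on the long mat.
- case_c_mid (a point): Steel watch case: a ring 42 mm outside diameter, 9 mm tall, 45 g, with a small crown (5.6 mm thick, 5 mm long) on its side at its own +x. Lies flat. Point: ring centre, half-way up; z up. Bore 24, 28 or 32 mm: the three cases have one each and the names do not tell which. One case lies on the round work pad, two are spares on the long mat.
- work_pad: Round cork pad, 68 mm diameter, 4 mm thick, holding the case to be gauged (roughly centred). Origin: centre of its underside, on the bench. Fixed.
- spare_mat: Long black rubber mat, 70 x 180 x 4 mm, with the two spare cases. Origin: centre of its underside. Fixed.
- mandrel: Upright gauge mandrel. Origin: underside of its round foot (80 mm wide, 12 mm thick, fixed), on the bench; z up the axis. Steel cone screwed into the foot, 36 mm diameter at 20 mm above the bench, 20 mm at 84 mm, rounded top at 88 mm; marks: one line at 66 mm, two at 50, three at 34. The cone with its marks may be set up to 5 mm higher or lower than these heights; this is not measured.
- sleeve (a joint): Brass marker sleeve round the cone, 39 mm outside, 5 mm tall; drags with about 4 N, stays where pushed (a case's weight alone does not move it). Starts at 0 to 0.006, above all marks. Value (m): travel down the cone; its top face is at the one-line mark at 0.014, two at 0.030, three at 0.046. A case of 24, 28 or 32 mm bore wedges, centred and level, with its underside within 2 mm of one, two or three lines.
- post_1_foot (a point): Sorting post with 1 brass stud on its base, for cases of 24 mm bore (the case that stops at the upper mark). Wooden base 70 x 60 mm, 10 mm thick; upright aluminium pin 10 mm diameter, its top 27 mm above the base. Point: foot of the pin, on the base's top face (a case put on rests here with its underside); z up, the studs are at -x. Fixed.
- post_2_foot (a point): Sorting post with 2 brass studs on its base, for cases of 28 mm bore (the case that stops at the middle mark). Wooden base 70 x 60 mm, 10 mm thick; upright aluminium pin 10 mm diameter, its top 27 mm above the base. Point: foot of the pin, on the base's top face (a case put on rests here with its underside); z up, the studs are at -x. Fixed.
- post_3_foot (a point): Sorting post with 3 brass studs on its base, for cases of 32 mm bore (the case that stops at the lower mark). Wooden base 70 x 60 mm, 10 mm thick; upright aluminium pin 10 mm diameter, its top 27 mm above the base. Point: foot of the pin, on the base's top face (a case put on rests here with its underside); z up, the studs are at -x. Fixed.
- loupe: Black eye loupe, 30 mm diameter, 30 mm tall, standing. Origin: underside. A bystander: leave it.
- oil_jar: Small closed jar, 32 mm diameter, 42 mm tall. Origin: underside. A bystander: leave it.
- screwdriver: Screwdriver, 130 mm long, lying along its x. Origin: underside centre. A bystander: leave it.
- parts_tin: Flat aluminium tin, 48 mm diameter, 22 mm tall. Origin: underside. A bystander: leave it.
- brush: Bench brush, 140 mm long, lying along its x. Origin: underside centre. A bystander: leave it.
- battery_box: Cardboard box 60 x 45 x 22 mm. Origin: underside centre. A bystander: leave it.

How it is judged:
By the outcome, as a careful person would: the job done as asked, in the order asked, and still so for the second after the job is handed in, with the robot touching nothing.
It also fails if it takes over 72 s, if anything falls off the work surface, if the arm or the gripper's body presses on something with over 40 N, if the wrist force passes 120 N, or if a joint passes its speed limit or range.

## Working session

There is one attempt and no reset: what is moved stays moved. The work goes in short steps, Python scripts to look and compute and a shell command to move; the robot and the scene stay as the last step left them, time stands still between calls to the robot, and variables do not carry over. Pictures are saved under pics/ and viewed, at most 10 in all, crops included, and the job is handed in when it is done.

```bash
mkdir -p pics
cat > h.py <<'E'
from plant import bot
import numpy as np, cv2
from scipy.spatial.transform import Rotation as R
def cam(n):
    m=bot.camera_model(n)
    K=np.array([[m['fx'],0,m['cx']],[0,m['fy'],m['cy']],[0,0,1.]])
    o=np.array(m['orientation'],float)
    Rm=R.from_euler('xyz',o).as_matrix() if o.size==3 else o
    return m,K,np.array(m['dist_coeffs'],float),Rm,np.array(m['position'],float)
def ray(n,px,z):
    m,K,d,Rm,p=cam(n)
    u=cv2.undistortPoints(np.array([[px]],float),K,d)[0,0]
    v=Rm@np.array([u[0],u[1],1.]); return p+v*(z-p[2])/v[2]
def proj(n,P):
    m,K,d,Rm,p=cam(n)
    return cv2.projectPoints(np.array(P,float).reshape(-1,3),cv2.Rodrigues(Rm.T)[0],-Rm.T@p,K,d)[0][:,0]
def save(n,f,crop=None,s=1):
    im=bot.capture(n)
    o=im
    if crop: x0,y0,x1,y1=crop; o=im[y0:y1,x0:x1]
    cv2.imwrite('pics/'+f,cv2.resize(o[:,:,::-1],None,fx=s,fy=s,interpolation=cv2.INTER_CUBIC)); return im
E
python3 - <<'E'
from h import *
for n in('scene','top'):
    print(bot.camera_model(n)); save(n,n+'0.png')
print(bot.get_obs())
for t,z in(('case_a_mid',13),('work_pad',4),('mandrel',12),('sleeve',80),('post_1_foot',10),('spare_mat',4)):
    for r in bot.outline_of(t,'top')[:4]:
        print(t,round(r['p'],2),np.round(r['pixel']),r['mask'].sum(),np.round(ray('top',r['pixel'],z)))
E
```

```text
{'fx': 476.6996259505775, 'fy': 476.6996259505775, 'cx': 317.22150318702586, 'cy': 236.0778827480597, 'dist_coeffs': array([0.04352639, 0.        , 0.        , 0.        , 0.        ]), 'position': array([1169.3426835 , -262.45266092,  802.43510075]), 'orientation': array([-2.39679589,  0.00910418,  1.19602654])}
{'fx': 462.7271817562428, 'fy': 462.7271817562428, 'cx': 318.19606287996965, 'cy': 244.30159770789712, 'dist_coeffs': array([-0.11454193,  0.        ,  0.        ,  0.        ,  0.        ]), 'position': array([ 437.46086278,  -26.45118075, 1083.91660973]), 'orientation': array([-3.04168356e+00,  4.60548802e-04, -1.56309968e+00])}
{'time': 0.1, 'joint_positions': array([ 1.14801654e+00,  3.42651664e-01,  1.52489766e+00, -9.00111894e-06,
        1.27536832e+00, -1.45982738e-01]), 'dq': array([ 0.00102222, -0.00287299, -0.00058832,  0.00013287, -0.0005356 ,
        0.00177878]), 'tau': array([ 8.45074501e-04, -4.32004845e+01, -2.44696194e+01,  7.18699931e-02,
        5.25336410e-02, -4.35420327e-05]), 'tool_pos': array([143.30031874, 504.70811861, 226.12348189]), 'tcp_rot': array([-3.14028051e+00, -1.84223138e-04,  2.86479811e+00]), 'contact_force': array([-0.39700761,  0.45376297, -0.75569378]), 'moment': array([ 0.03890416, -0.04952812,  0.0116702 ]), 'finger_force': 0.0, 'grip_width': 91.87238118976865}
case_a_mid 0.7 [192. 262.] 438 [502. 270.  13.]
case_a_mid 0.57 [252. 169.] 188 [723. 133.  13.]
work_pad 0.7 [193. 264.] 657 [497. 269.   4.]
mandrel 0.67 [311. 246.] 938 [540.  -7.  12.]
sleeve 0.42 [303. 236.] 16 [556.   7.  80.]
sleeve 0.24 [280. 176.] 1865 [690.  62.  80.]
post_1_foot 0.73 [443. 249.] 756 [ 537. -318.   10.]
spare_mat 0.92 [276. 177.] 1944 [707.  77.   4.]
```

View pics/top0.png

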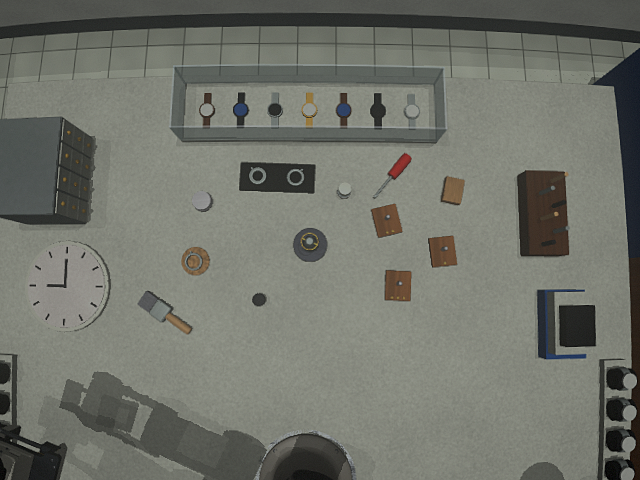

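View pics/scene0.png

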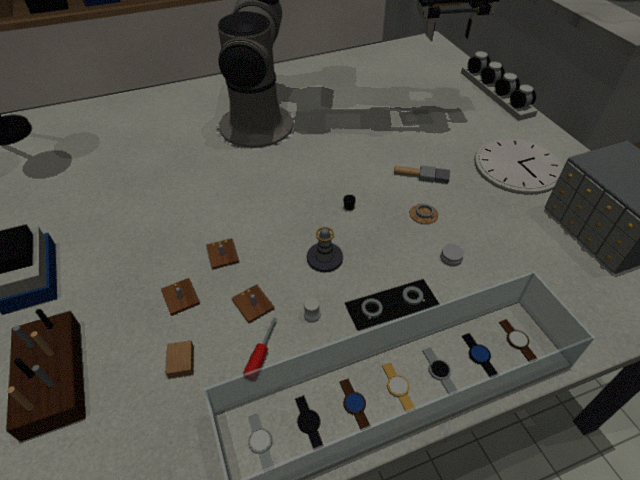

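Run:
```python
from h import *
T=bot.capture('top');S=bot.capture('scene')
def c(im,x,y,w,s): return cv2.resize(im[y-w:y+w,x-w:x+w],(s,s),interpolation=cv2.INTER_CUBIC)
a=np.hstack([c(T,194,261,25,300),c(T,311,244,25,300)])
a2=np.hstack([c(T,410,250,50,300),c(S,325,245,30,300)])
cv2.imwrite('pics/c1.png',np.vstack([a,a2])[:,:,::-1])
for n in('scene','top'):
  bot.capture(n)
  for t,z in(('work_pad',4),('case_a_mid',13),('mandrel',12),('post_1_foot',10),):
    for r in bot.outline_of(t,n)[:5]:
        m=r['mask'].astype(np.uint8)
        cs=max(cv2.findContours(m,0,2)[0],key=cv2.contourArea)
        e=cv2.fitEllipse(cs)
        print(n,t,round(r['p'],2),np.round(r['pixel']),m.sum(),np.round(e[0],1),np.round(e[1],1),np.round(ray(n,e[0],z)))
```

```text
scene work_pad 0.57 [392. 306.] 2106 [389.6 304.4] [ 33.3 105.3] [709.  67.   4.]
scene work_pad 0.55 [425. 214.] 273 [423.1 214.4] [17.7 24.9] [510. 258.   4.]
scene case_a_mid 0.59 [410. 300.] 249 [412.7 295.8] [17.2 21.7] [713. 116.  13.]
scene mandrel 0.71 [325. 254.] 1128 [324.8 252.5] [32.7 46.3] [540.  -5.  12.]
scene post_1_foot 0.73 [182. 295.] 903 [179.7 296.3] [31.8 35. ] [ 537. -321.   10.]
top work_pad 0.74 [193. 263.] 543 [195.  261.4] [27.2 27.9] [503. 265.   4.]
top case_a_mid 0.61 [252. 180.] 178 [257.3 175.5] [16.5 17.5] [708. 121.  13.]
top case_a_mid 0.21 [441. 249.] 807 [442.2 251.4] [29.3 37.6] [ 530. -316.   13.]
top mandrel 0.97 [310. 248.] 880 [309.9 244.4] [32.  33.8] [544.  -6.  12.]
top mandrel 0.55 [395. 286.] 744 [397.3 287. ] [27.6 41.7] [ 447. -209.   12.]
top post_1_foot 0.79 [444. 247.] 737 [442.2 251.2] [29.1 33.6] [ 531. -316.   10.]
```

View pics/c1.png

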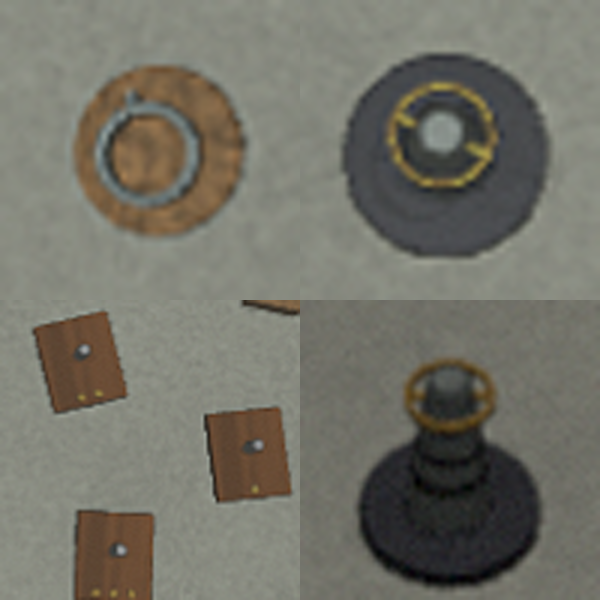

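```bash
python3 - <<'E'
from h import *
p=lambda n,px,z:print(n,px,z,np.round(ray(n,px,z)[:2],1))
# top pixel from crop: x0+u/s-0.5
p('top',(169+148.5/6-.5,236+153.5/6-.5),13); p('top',(195,261.4),4)
p('top',(286+146/6-.5,219+155/6-.5),12); p('top',(286+141/6-.5,219+132/6-.5),88);p('top',(286+142/6-.5,219+135/6-.5),80)
p('scene',(295+150/5-.5,215+210/5-.5),12);p('scene',(295+149/5-.5,215+78/5-.5),86);p('scene',(295+150.5/5-.5,215+95/5-.5),78)
for k,q in((2,(83.5,50.5)),(1,(258,145)),(3,(121,250))): p('top',(360+q[0]/3-.5,200+q[1]/3-.5),36)
for k,q in((2,[(34,26),(106,12),(127,98),(56,112)]),(1,[(205,115),(280,107),(292,194),(217,202)])):
  for x in q: p('top',(360+x[0]/3-.5,200+x[1]/3-.5),10)
E
python3 -m jog '[[0,0,0,0,0,0]]' 100
```

```text
top (193.25, 261.0833333333333) 13 [503.1 266.7]
top (195, 261.4) 4 [503.  264.9]
top (309.8333333333333, 244.33333333333334) 12 [544.7  -5.7]
top (309.0, 240.5) 88 [545.4  -5.3]
top (309.1666666666667, 241.0) 80 [545.2  -5.5]
scene (324.5, 256.5) 12 [550.5  -9.8]
scene (324.3, 230.1) 86 [542.1  -7. ]
scene (324.6, 233.5) 78 [544.3  -7.2]
top (387.3333333333333, 216.33333333333334) 36 [ 608.3 -183.4]
top (445.5, 247.83333333333334) 36 [ 536.6 -317.3]
top (399.8333333333333, 282.8333333333333) 36 [ 456.1 -210.9]
top (370.8333333333333, 208.16666666666666) 10 [ 631.6 -148.5]
top (394.8333333333333, 203.5) 10 [ 643.4 -205.5]
top (401.8333333333333, 232.16666666666666) 10 [ 575.2 -221.2]
top (378.1666666666667, 236.83333333333334) 10 [ 563.7 -165.4]
top (427.8333333333333, 237.83333333333334) 10 [ 562.4 -282.7]
top (452.8333333333333, 235.16666666666666) 10 [ 569.2 -342.7]
top (456.8333333333333, 264.1666666666667) 10 [ 500.7 -350.9]
top (431.8333333333333, 266.8333333333333) 10 [ 494.2 -291.2]
time: 1.1
tool_pos: [143.4, 505.1, 226.8]
tcp_rot: [3.141, 0.0, 2.865]
contact_force: [0.8, 0.0, -0.5]
grip_width: 91.7
finger_force: 0.0
```

```bash
python3 -m jog '[[0,0,0,0,0,-0.14],[0,0,0,0,0,-0.14],[0,0,0,0,0,-0.14],[0,0,0,0,0,-0.14],[-28,-33,5,0,0,0],[-28,-33,5,0,0,0],[-28,-33,5,0,0,0],[-28,-33,5,0,0,0],[-28,-33,5,0,0,0],[-28,-33,5,0,0,0],[-28,-33,5,0,0,0],[-28,-33,5,0,0,0]]' 75; python3 -m jog '[[-28,-33,10,0,0,0],[-26,-32,10,0,0,0],[0,0,0,0,0,0]]'
```

```text
time: 2.3
tool_pos: [433.7, 313.0, 186.7]
tcp_rot: [3.141, 0.0, -2.859]
contact_force: [-0.2, -0.1, 0.9]
grip_width: 68.6
finger_force: 0.0
time: 2.6
tool_pos: [505.5, 263.4, 165.0]
tcp_rot: [-3.14, -0.001, -2.863]
contact_force: [-0.3, 1.1, -0.6]
grip_width: 68.5
finger_force: 0.0
```

```bash
python3 -m jog '[[1.5,3.9,30,0,0,0],[0,0,40,0,0,0],[0,0,40,0,0,0],[0,0,30,0,0,0],[0,0,10,0,0,0],[0,0,8,0,0,0],[0,0,0,0,0,0]]' 65
python3 -c "
from h import *
save('scene','g1.png',(375,165,475,240),6)"
```

```text
time: 3.3
tool_pos: [499.9, 270.5, 9.0]
tcp_rot: [3.141, 0.0, -2.858]
contact_force: [-0.5, -0.5, 0.2]
grip_width: 59.7
finger_force: 0.0
```

View pics/g1.png

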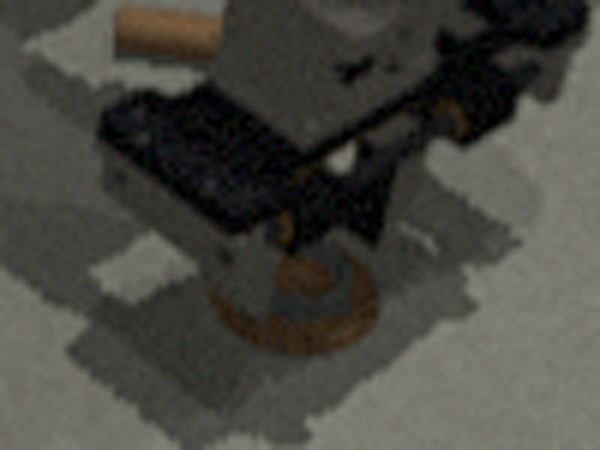

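Picture: the near finger (≈(255,285)) and far finger (≈(400,215)) straddle the case ring (≈(320,285)) on the cork pad; a small correction, then grip.

```bash
python3 -m jog '[[-1.9,-4.5,2,0,0,0],[0,0,0,0,0,0],[0,0,0,0,0,0],[0,0,0,0,0,0]]'; python3 -m jog '[[0,0,0,0,0,0],[0,0,0,0,0,0],[0,0,0,0,0,0],[0,0,0,0,0,0],[0,0,0,0,0,0],[0,0,0,0,0,0]]' 35;  python3 -m jog '[[0,0,0,0,0,0],[0,0,0,0,0,0]]'
```

```text
time: 3.75
tool_pos: [503.1, 266.4, 7.2]
tcp_rot: [3.141, 0.001, -2.859]
contact_force: [0.3, 0.4, 0.1]
grip_width: 59.7
finger_force: 0.0
time: 4.35
tool_pos: [502.9, 266.4, 6.8]
tcp_rot: [3.141, 0.0, -2.858]
contact_force: [-0.3, -0.1, -0.1]
grip_width: 40.8
finger_force: 30.0
time: 4.55
tool_pos: [502.9, 266.4, 6.7]
tcp_rot: [3.141, 0.0, -2.858]
contact_force: [-0.8, -0.1, 1.0]
grip_width: 40.9
finger_force: 30.0
```

```bash
python3 -m jog '[[0,0,-10,0,0,0],[0,0,-40,0,0,0],[0,0,-40,0,0,0],[0,0,-36,0,0,0],[4,-30,0,0,0,0],[4,-30,0,0,0,0],[4,-30,0,0,0,0],[4,-30,0,0,0,0],[0,0,0,0,0,0],[0,0,0,0,0,0]]'; python3 -c "
from h import *
bot.capture('top')
save('scene','g2.png',(300,120,420,210),6)
o=bot.get_obs();p=o['tool_pos'];print(p)
print(proj('scene',[p]))"
```

```text
time: 5.55
tool_pos: [521.2, 146.3, 133.3]
tcp_rot: [3.141, 0.001, -2.86]
contact_force: [1.0, 0.3, -0.3]
grip_width: 40.5
finger_force: 30.0
[520.92815125 147.39205104 133.04787883]
[[388.75632909 187.89154099]]
```

View pics/g2.png

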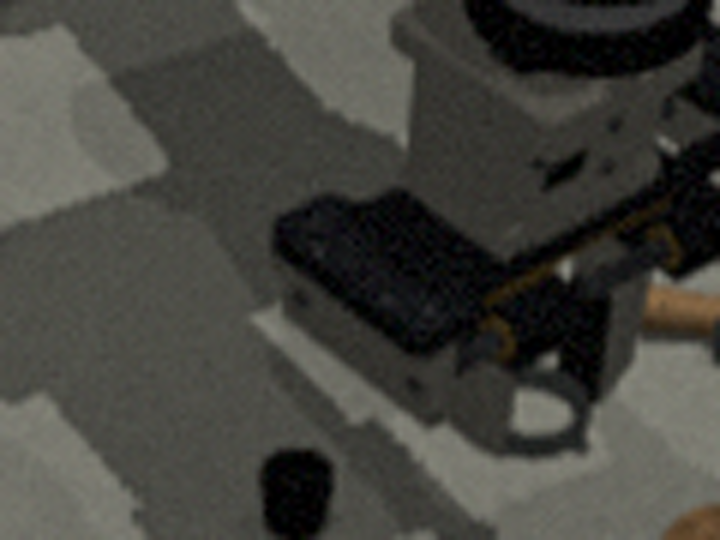

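The ring (≈(535,410) in the crop) hangs level between the fingers, centred on the projected TCP (533,407).

```bash
python3 -m jog '[[4,-30.7,0,0,0,0],[4,-30.7,0,0,0,0],[4,-30.7,0,0,0,0],[4,-30.7,0,0,0,0],[4.3,-30.7,0,0,0,0],[0,0,0,0,0,0],[0,0,0,0,0,0],[0,0,0,0,0,0]]'; python3 -c "
from h import *
save('scene','g3.png',(275,170,385,270),6)
o=bot.get_obs();p=o['tool_pos'];print(p,o['contact_force'])
print(proj('scene',[p,[545,-6,88],[545,-6,12]]))"
```

```text
time: 6.45
tool_pos: [544.3, -5.0, 132.7]
tcp_rot: [3.141, -0.0, -2.857]
contact_force: [-0.1, -0.2, -0.5]
grip_width: 40.7
finger_force: 30.0
[544.27973108  -4.91384412 132.70227343] [0.05453238 0.69674088 0.03412598]
[[325.72378899 214.45778009]
 [325.27995321 230.24899591]
 [325.16443816 254.20944988]]
```

View pics/g3.png

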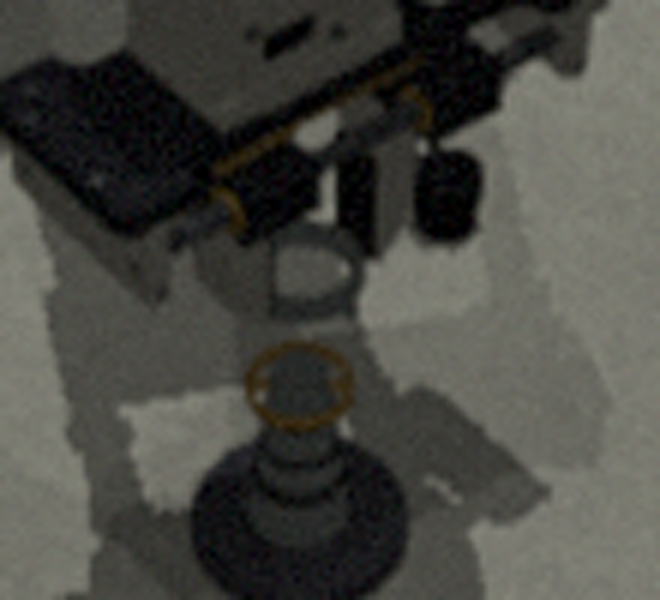

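Case rim centre (≈(303,270)) sits over the sleeve centre (300,386) to within ~1 mm; a small shift, then down.

```bash
python3 -m jog '[[0,-1.2,10,0,0,0],[0,0,12,0,0,0],[0,0,10,0,0,0],[0,0,4,0,0,0],[0,0,2,0,0,0],[0,0,2,0,0,0],[0,0,0,0,0,0]]'; python3 -m jog '[[0,0,2,0,0,0],[0,0,2,0,0,0],[0,0,1,0,0,0],[0,0,1,0,0,0],[0,0,0,0,0,0]]';python3 -m jog '[[0,0,1,0,0,0],[0,0,1,0,0,0],[0,0,1,0,0,0],[0,0,1,0,0,0],[0,0,0,0,0,0]]'
```

```text
time: 7.2
tool_pos: [544.9, -7.6, 92.7]
tcp_rot: [-3.142, 0.0, -2.858]
contact_force: [-0.5, -0.4, -1.3]
grip_width: 40.5
finger_force: 30.0
time: 7.7
tool_pos: [544.7, -7.5, 86.6]
tcp_rot: [3.141, -0.0, -2.858]
contact_force: [0.1, 0.6, -1.5]
grip_width: 40.8
finger_force: 30.0
time: 8.2
tool_pos: [544.8, -7.5, 82.9]
tcp_rot: [-3.142, 0.0, -2.858]
contact_force: [-1.1, -0.2, 3.6]
grip_width: 40.7
finger_force: 30.0
```

```bash
python3 -m jog '[[0,1,1,0,0,0],[0,0,1.5,0,0,0],[0,0,1.5,0,0,0],[0,0,1,0,0,0],[0,0,1,0,0,0]]';python3 -m jog '[[0,0,2,0,0,0],[0,0,2,0,0,0],[0,0,2,0,0,0],[0,0,2,0,0,0]]'
```

```text
time: 8.7
tool_pos: [544.8, -6.7, 76.7]
tcp_rot: [-3.141, 0.001, -2.858]
contact_force: [1.5, -1.0, 3.0]
grip_width: 40.7
finger_force: 30.0
time: 9.1
tool_pos: [544.7, -6.5, 68.6]
tcp_rot: [3.142, 0.0, -2.858]
contact_force: [0.5, -1.5, 2.5]
grip_width: 40.6
finger_force: 30.0
```

```bash
python3 -m jog '[[0,0,1.5,0,0,0],[0,0,1,0,0,0],[0,0,1,0,0,0],[0,0,1,0,0,0]]'
```

```text
time: 9.5
tool_pos: [544.6, -6.5, 64.2]
tcp_rot: [3.141, 0.0, -2.858]
contact_force: [2.2, -0.2, 3.6]
grip_width: 40.9
finger_force: 30.0
```

```bash
for i in 1 2 3; do python3 -m jog '[[0,0,1,0,0,0],[0,0,1,0,0,0],[0,0,1,0,0,0],[0,0,1,0,0,0]]' | grep -E 'tool_pos|contact'; done
```

```text
tool_pos: [544.6, -6.5, 60.2]
contact_force: [2.3, 0.3, 3.7]
tool_pos: [544.5, -6.5, 56.1]
contact_force: [1.7, 0.9, 4.4]
tool_pos: [544.4, -6.5, 52.1]
contact_force: [1.5, 1.1, 3.4]
```

```bash
python3 -m jog '[[-0.8,0,1,0,0,0],[0,0,1,0,0,0],[0,0,1,0,0,0],[0,0,1,0,0,0]]' | grep -E 'tool_pos|contact'; for i in 1 2 ; do python3 -m jog '[[0,0,1,0,0,0],[0,0,1,0,0,0],[0,0,1,0,0,0],[0,0,0,0,0,0]]' | grep -E 'tool_pos|contact'; done
```

```text
tool_pos: [544.7, -6.4, 47.9]
contact_force: [-1.4, -1.7, 3.7]
tool_pos: [545.1, -6.2, 45.0]
contact_force: [-1.2, -0.0, 1.3]
tool_pos: [545.0, -6.1, 42.2]
contact_force: [-2.3, 1.5, 4.2]
```

```bash
for i in 1 2 3; do python3 -m jog '[[0,0,0.5,0,0,0],[0,0,0.5,0,0,0],[0,0,0,0,0,0]]' | grep -E 'tool_pos|contact'; done
```

```text
tool_pos: [545.0, -6.1, 41.4]
contact_force: [-3.4, 0.8, 6.7]
tool_pos: [544.9, -6.0, 40.5]
contact_force: [-4.6, 1.1, 7.2]
tool_pos: [544.9, -6.0, 39.6]
contact_force: [-3.6, 1.4, 8.4]
```

```bash
python3 -m jog '[[0.5,0.2,0,0,0,0],[0,0,0,0,0,0],[0,0,0,0,0,0]]' | grep -E 'tool_pos|contact'; for i in 1 2; do python3 -m jog '[[0,0,0.5,0,0,0],[0,0,0,0,0,0]]' | grep -E 'tool_pos|contact'; done
```

```text
tool_pos: [544.8, -6.0, 39.5]
contact_force: [-3.0, -0.0, 6.7]
tool_pos: [544.7, -6.0, 39.1]
contact_force: [-3.7, 1.3, 8.3]
tool_pos: [544.8, -6.0, 38.8]
contact_force: [-3.0, 1.0, 8.9]
```

```bash
python3 -m jog '[[0.6,0.2,0,0,0,0],[0,0,0,0,0,0],[0,0,0,0,0,0],[0,0,0,0,0,0]]' | grep -E 'tool_pos|contact'; for i in 1 2; do python3 -m jog '[[0,0,0.5,0,0,0],[0,0,0,0,0,0],[0,0,0,0,0,0]]' | grep -E 'tool_pos|contact'; done
```

```text
tool_pos: [544.6, -6.0, 38.8]
contact_force: [-1.4, 0.3, 6.8]
tool_pos: [544.6, -6.0, 38.5]
contact_force: [-3.0, 1.6, 9.6]
tool_pos: [544.6, -6.0, 38.2]
contact_force: [-3.3, 0.3, 11.3]
```

```bash
python3 -m jog '[[0.6,0.3,0,0,0,0],[0,0,0,0,0,0],[0,0,0,0,0,0],[0,0,0,0,0,0]]' | grep -E 'tool_pos|contact|rot'; for i in 1 2; do python3 -m jog '[[0,0,0.4,0,0,0],[0,0,0,0,0,0],[0,0,0,0,0,0]]' | grep -E 'tool_pos|contact'; done; python3 -c "
from h import *
o=bot.get_obs();print(o['moment'],o['tcp_rot'],o['time'])
S=save('scene','m1.png',(285,190,365,270),7)"
```

```text
tool_pos: [544.6, -6.0, 38.3]
tcp_rot: [-3.141, 0.003, -2.858]
contact_force: [-1.2, 1.1, 9.3]
tool_pos: [544.6, -6.0, 38.1]
contact_force: [-1.8, 1.4, 11.7]
tool_pos: [544.6, -6.0, 37.9]
contact_force: [-3.5, 0.9, 14.1]
[ 0.28076268  0.57947182 -0.00853902] [-3.14079384e+00  2.97472767e-03 -2.85841300e+00] 15.5
```

View pics/m1.png

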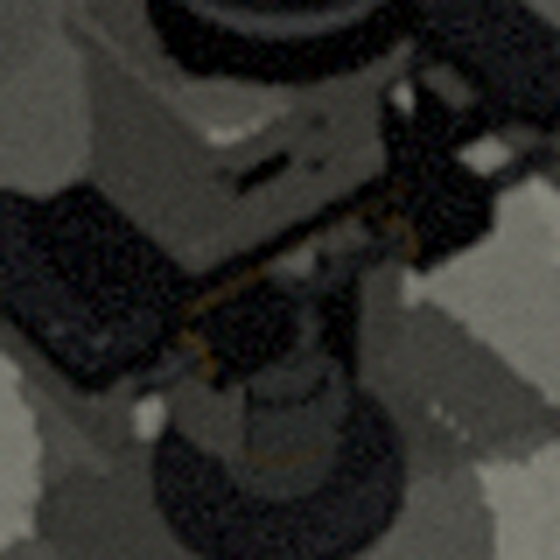

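```bash
python3 -m jog '[[0.7,0.3,0,0,0,0],[0,0,0,0,0,0],[0,0,0,0,0,0],[0,0,0,0,0,0]]' | grep -E 'tool_pos|contact|rot'; for i in 1 2; do python3 -m jog '[[0,0,0.3,0,0,0],[0,0,0,0,0,0],[0,0,0,0,0,0],[0,0,0,0,0,0]]' | grep -E 'tool_pos|contact'; done;  python3 -c "
from h import *
o=bot.get_obs();print(o['moment'],o['tcp_rot'],o['time'],o['contact_force'])"
```

```text
tool_pos: [544.5, -5.9, 38.0]
tcp_rot: [-3.14, 0.004, -2.859]
contact_force: [-1.5, 2.3, 11.8]
tool_pos: [544.5, -6.0, 37.9]
contact_force: [-1.1, 1.1, 14.4]
tool_pos: [544.5, -6.0, 37.8]
contact_force: [-1.7, 1.2, 15.1]
[ 0.36246205  0.42457787 -0.06554841] [-3.14010633  0.00456852 -2.85846995] 16.75 [-1.73172113  1.15866571 15.05149558]
```

```bash
python3 -m jog '[[0,0,-1,0,0,0],[0,0,-1,0,0,0],[0,0,-1,0,0,0],[0,0,-1,0,0,0],[0,0,-2,0,0,0],[0,0,-3,0,0,0],[0,0,0,0,0,0]]';  python3 -m jog '[[0,0,-5,0,0,0],[0,0,-10,0,0,0],[0,0,-20,0,0,0],[0,0,-25,0,0,0],[0,0,-25,0,0,0],[0,0,-10,0,0,0],[0,0,0,0,0,0],[0,0,0,0,0,0]]'; python3 -c "
from h import *
save('scene','m2.png',(285,180,365,270),7)"
```

```text
time: 17.45
tool_pos: [543.4, -6.1, 45.1]
tcp_rot: [-3.141, 0.001, -2.858]
contact_force: [5.1, 0.9, -1.3]
grip_width: 40.3
finger_force: 30.0
time: 18.25
tool_pos: [541.8, -6.0, 138.9]
tcp_rot: [3.141, -0.002, -2.858]
contact_force: [-0.1, -0.6, -0.9]
grip_width: 40.6
finger_force: 30.0
```

View pics/m2.png

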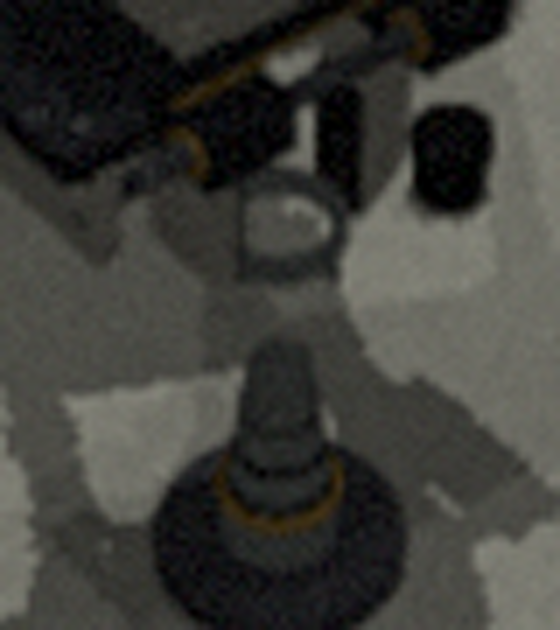

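Sleeve ring (≈(280,490)) now sits below the two-line mark (≈(280,465)), at the three-line mark: post with three studs.

```bash
python3 -m jog '[[17.5,-21.6,0,0,0,0],[17.5,-21.6,0,0,0,0],[17.5,-21.6,0,0,0,0],[17.5,-21.6,0,0,0,0],[17.5,-21.6,0,0,0,0],[17.5,-21.6,0,0,0,0],[17.5,-21.6,0,0,0,0],[17.5,-21.6,0,0,0,0],[0,0,20,0,0,0],[0,0,20,0,0,0],[0,0,20,0,0,0],[0,0,0,0,0,0]]'; python3 -c "
from h import *
save('scene','p1.png',(170,180,280,280),6)
print(proj('scene',[[456,-211,37],bot.get_obs()['tool_pos']]), bot.get_obs()['tool_pos'])"
```

```text
time: 19.5
tool_pos: [454.2, -209.7, 76.4]
tcp_rot: [3.135, -0.005, -2.859]
contact_force: [0.1, 0.5, -0.7]
grip_width: 40.8
finger_force: 30.0
[[221.30051523 244.54625624]
 [218.46411211 231.11687726]] [ 455.18067717 -210.26098399   78.02902046]
```

View pics/p1.png

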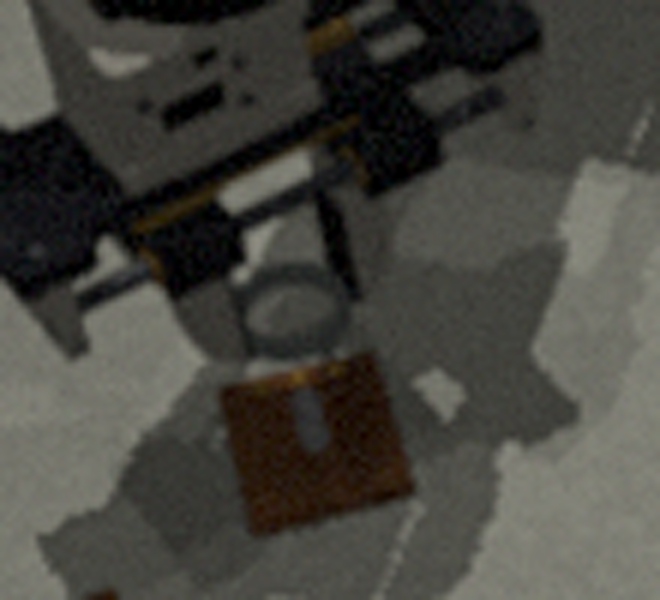

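```bash
python3 -m jog '[[0,0,15,0,0,0],[0,0,15,0,0,0],[0,0,15,0,0,0],[0,0,10,0,0,0],[0,0,5,0,0,0],[0,0,0,0,0,0],[0,0,0,0,0,0]]'|grep -E 'pos|cont'; python3 -m jog '[[0,0,1,0,0,0],[0,0,1,0,0,0],[0,0,0,0,0,0]]'|grep -E 'pos|cont';python3 -m jog '[[0,0,1,0,0,0],[0,0,0,0,0,0]]'|grep -E 'pos|cont'
```

```text
tool_pos: [456.9, -211.3, 20.3]
contact_force: [-0.1, -0.6, 0.0]
tool_pos: [456.6, -211.1, 17.9]
contact_force: [0.8, -0.1, -0.4]
tool_pos: [456.5, -211.1, 16.8]
contact_force: [-0.5, -0.2, 0.2]
```

```bash
for i in 1 2 3; do python3 -m jog '[[0,0,1,0,0,0],[0,0,0.3,0,0,0],[0,0,0,0,0,0]]'|grep -E 'pos|cont'; done
```

```text
tool_pos: [456.5, -211.1, 15.4]
contact_force: [0.1, -0.9, -1.7]
tool_pos: [456.5, -211.0, 14.1]
contact_force: [-0.1, -0.5, -1.2]
tool_pos: [456.5, -211.1, 12.8]
contact_force: [-1.2, -0.1, -0.5]
```

```bash
for i in 1 2; do python3 -m jog '[[0,0,0.5,0,0,0],[0,0,0,0,0,0]]'|grep -E 'pos|cont'; done
```

```text
tool_pos: [456.6, -211.1, 12.7]
contact_force: [-0.1, 0.4, 4.7]
tool_pos: [456.6, -211.1, 12.6]
contact_force: [-2.7, 1.7, 10.1]
```

Seated. Back off half a millimetre, release, retreat.

```bash
python3 -m jog '[[0,0,-0.8,0,0,0],[0,0,0,0,0,0],[0,0,0,0,0,0]]' |grep cont; python3 -m jog '[[0,0,0,0,0,0],[0,0,0,0,0,0],[0,0,0,0,0,0],[0,0,0,0,0,0],[0,0,0,0,0,0],[0,0,0,0,0,0]]' 65; python3 -m jog '[[0,0,-5,0,0,0],[0,0,-15,0,0,0],[0,0,-30,0,0,0],[0,0,-40,0,0,0],[0,0,-40,0,0,0],[30,0,-20,0,0,0],[40,0,0,0,0,0],[40,0,0,0,0,0],[40,0,0,0,0,0],[0,0,0,0,0,0]]'; python3 -c "
from h import *
T=bot.capture('top');S=bot.capture('scene')
f=lambda im,x,y,w:cv2.resize(im[y-w:y+w,x-w:x+w],(390,390),interpolation=cv2.INTER_CUBIC)
cv2.imwrite('pics/end.png',np.hstack([f(T,399,285,35),f(S,225,255,35)])[:,:,::-1])"
```

```text
contact_force: [-0.4, 0.5, 2.3]
time: 22.95
tool_pos: [456.5, -211.0, 12.6]
tcp_rot: [3.141, -0.0, -2.858]
contact_force: [0.6, -0.2, 0.1]
grip_width: 59.6
finger_force: 0.0
time: 23.95
tool_pos: [309.1, -253.3, 163.0]
tcp_rot: [3.141, -0.001, -2.862]
contact_force: [0.4, -0.1, 0.7]
grip_width: 59.8
finger_force: 0.0
```

View pics/end.png

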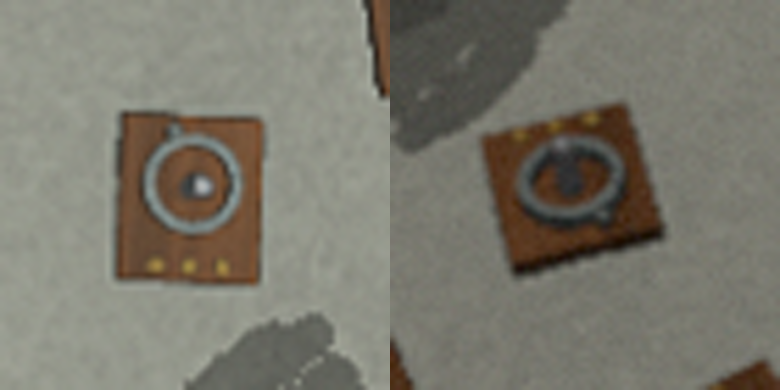

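The ring lies flat round the pin (top view ≈(193,183)) on the base with three studs, and the arm is clear.

```bash
python3 -c "
from plant import bot
print(bot.close_job())"
```

```text
the job is handed in; nothing more can be done
None
```

The case wedged at the three-line mark, pressed home with about 15 N (somewhat over the 10 N asked, under the 25 N limit), and now lies flat on the three-stud post; the job was handed in at about 24 s.

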